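# Tip the red-capped tubes out of one bay of the sorting tray

## Robot

A 7-joint arm with a two-finger parallel gripper is mounted at the origin on a cart in front of the work surface, level with it; the furniture and walls round the work are solid. World frame = base frame: x ahead of the robot, y to its left, z up, the work surface at z = 0. Lengths are in m, angles in rad, forces in N, time in s.
With the tool pointing down it reaches from about 0.35 to 0.9 m from the base axis. Payload 8.1 kg.
Tool frame: the origin (TCP) lies midway between the tips of the shut fingers; the grasp point (between the pads) lies 19 mm behind it; z points along the fingers, x is the direction in which the jaws open and shut, and the axes are right-handed (so a half turn about z gives the same grasp; the last joint's range is limited). The gripper opens to 92 mm and grips with 3 to 60 N. Pads are 19 mm wide; open, the fingers measure 130 mm over their backs; the gripper's body (75 mm by 190 mm) begins 47 mm behind the grasp point.
Start: joints at [1.208, 0.434, 0.025, 1.573, -0.012, 1.134, -0.075], TCP at [0.161, -0.604, 0.227] pointing down, gripper open.
Joint ranges: [-2.62, 2.62], [-0.44, 2.09], [-1.27, 1.32], [0.08, 2.57], [-1.32, 4.46], [0.12, 2], [-2.74, 2.74]. Speed limits (rad/s): [2.22, 2.22, 3.01, 3.01, 3.14, 3.14, 3.14].

## Interface

Orientations are given as a rotation vector (axis times angle).
In Python, from cell import arm gives the robot as it stands. The module is installed in compiled form; this text tells all that it offers.
- The arm moves only by the tool play_rows, never from a script. Its argument "motion" is a list of rows, each a list of 7 numbers: the gripper's target within -1 to 1 (fully open at 1, half-way at 0, shut at -1), then the shift along the tool's x, y, z in mm, then the turn, a rotation vector about the tool's x, y, z in rad. In form: [[claw, tx, ty, tz, ax, ay, az], ...]. A call has 1 to 10 rows; each row is the pose to reach, as a shift and turn from the pose measured when the call began, along the tool's axes at that moment; what a row does not reach only later rows make up. A row lasts 1/10 s, in which the tool goes at most 50 mm and 8.59 degrees, less where a joint would pass 70% of its speed; a pose out of reach is approached as far as the arm can. A call with a gripper value outside its range is refused whole. The fingers move at their own pace and stop on an object; "force" is the grip in N (left out, the last holds). Time passes only in rows, so rows that repeat a pose let the fingers close. It gives the time, the measured TCP pose, the force and the opening at its end, in the units of the state.
- arm.observe(): the state, without advancing time (a new reading comes with each control period).
- arm.get_image(name): name is "scene" or "top" or "wrist"; returns a dict with "img" (480x640x3 uint8, blue, green, red), "depth" (480x640 float32, m along the optical axis (not along the pixel's ray), 0 where there is no reading), "K" (3x3 intrinsics, pixels), "rvec" (rotation vector, rad) and "tvec" (3), from world to camera coordinates, as OpenCV has them. Camera axes: x right, y down, z forward; pixel columns grow to the right and rows downward; lengths in m; the calibration is good to about 2 mm. The wrist camera is an equidistant fisheye: a pixel r from the principal point sees the ray r / f radians off the axis. A picture is of the moment at which its call begins.
- arm.sign_off(): hands the job in, once; it reports no verdict.
Trained networks look in a picture, given as the dict that the camera call returned (one of the last four; its "shot" number tells which), for a name from the list of things; names that differ only in an ending like _2 or _b are one class to them, and where a whole thing is asked for, a point or a joint stands for the part that bears it (a point fixed in the world has none). Each returns a list of dicts, best first, with "score" (0 to 1); they miss things now and then, are a little off and sometimes report something else, mostly with a low value. They report only what shows in the picture. A call takes as long as a camera call.
- arm.look_for(picture, query): "box" ([left, top, width, height] as shares, 0 to 1, of the picture: columns of its width, rows of its height, round what is visible of it).
The state is a dict: "clock": time; "joints": joint angles; "dq": joint speeds; "joint_efforts": joint torques, N m; "position": TCP position; "ee_rot": TCP orientation; "force": force on the tool from outside, world axes, zero at the start; "ft_torque": the same for the moment, N m; "width": opening from 0.0 (shut) to 1.0 (fully open).
Only numpy, scipy, OpenCV 4.12 (cv2) and the standard library are available. Lean on these libraries where they do the work, as an engineer would, in place of code of your own. Each camera call takes 0.05 s, during which the arm holds its last target. There are 200 camera calls.

## Task

The two red-capped tubes are to be discarded: lift the sorting tray out of its nest by the blue handle and tip it over its corner at their bay, low over the steel tray, so that only these two slide out through that corner's gap into the steel tray. The other six tubes must stay in their bays; then set the sorting tray back level and fully home in its nest and let go. Do not touch the tubes with the gripper, do not let the red ones fall from a height, and leave the bottles and the carton where they stand.

Things in the scene. Friction and masses are not known exactly. Their poses are not given: they have to be found in the camera images.
- sorting_tray: white plastic tray, 220 x 152 mm (x, y), rim 32 mm high, about 0.3 to 0.4 kg; origin at the centre of its underside, z up. Dividers along x and y (29 mm high) part it into four bays, 106 x 71 mm inside, centred at x = +-54, y = +-37 mm; floor and walls 3 mm. Two tubes of one colour lie in each bay along x. Each bay has a gap in the rim at the tray's corner (see point gap)
- gap (a point): floor of one of the four equal pouring gaps, that at the tray's corner x = +110, y = +54 mm, z = 3 mm; the others lie mirrored at x = +-110, y = +-54. The end rims stand only at |y| < 35 mm; from there to the long side wall (|y| = 73 mm) each end is open down to the floor, with a lip jutting 8 mm past it
- handle (a point): centre of the handle's blue bar, 77 mm above the tray's underside: bar 14 mm thick (tray x), 116 mm long (tray y), 26 mm tall (64 to 90 mm above the tray's underside), free space under it; grasp it across the 14 mm from above
- nest: the tray's nest: fixed dark plate 244 x 176 x 5 mm, origin at the centre of its underside on the worktop, x along its length. Six aluminium guides, tops 23 mm above the worktop, leave the tray 3 mm of play each side and flare outwards by 5 mm at the top. At home the tray lies flat on the plate, its origin 5 mm above the nest's, lengths parallel (either way round)
- steel_tray: open steel instrument tray, fixed, 204 x 304 mm (x, y), floor 2 mm, rim 22 mm high all round; origin at the centre of its underside on the worktop. Fixed equipment stands to the right of the work (y < -0.34 m) and behind it (x > 0.8 m, a jerrycan 309 mm tall at the right)
- dropper: bystander: small brown dropper bottle with black cap, 28 mm diameter, 68 mm tall, origin at its foot
- wash_bottle: bystander: white wash bottle with green cap and bent spout, 62 x 89 x 191 mm, origin at its foot
- kit_box: bystander: reagent carton 60 x 110 x 60 mm, origin at the centre of its underside
- red_a: blood tube with a red stopper, 93 mm long, glass 13 mm and stopper 16 mm in diameter, 12 g; origin at the centre of its round lower end, z runs along the tube to the stopper
- red_a_mid (a point): middle of the axis of tube red_a. In the tray, tubes roll across a bay from about 5 degrees of slope and slide lengthwise from about 17 to 25 (friction 0.29 to 0.43). Rolled against the middle divider, a tube is held by the end rim; rolled against the long side wall, it finds the gap
- red_b: blood tube with a red stopper, 93 mm long, glass 13 mm and stopper 16 mm in diameter, 12 g; origin at the centre of its round lower end, z runs along the tube to the stopper
- red_b_mid (a point): middle of the axis of tube red_b. In the tray, tubes roll across a bay from about 5 degrees of slope and slide lengthwise from about 17 to 25 (friction 0.29 to 0.43). Rolled against the middle divider, a tube is held by the end rim; rolled against the long side wall, it finds the gap
- purple_a: blood tube with a purple stopper, 78 mm long, glass 13 mm and stopper 16 mm in diameter, 12 g; origin at the centre of its round lower end, z runs along the tube to the stopper
- purple_a_mid (a point): middle of the axis of tube purple_a. In the tray, tubes roll across a bay from about 5 degrees of slope and slide lengthwise from about 17 to 25 (friction 0.29 to 0.43). Rolled against the middle divider, a tube is held by the end rim; rolled against the long side wall, it finds the gap
- purple_b: blood tube with a purple stopper, 78 mm long, glass 13 mm and stopper 16 mm in diameter, 12 g; origin at the centre of its round lower end, z runs along the tube to the stopper
- purple_b_mid (a point): middle of the axis of tube purple_b. In the tray, tubes roll across a bay from about 5 degrees of slope and slide lengthwise from about 17 to 25 (friction 0.29 to 0.43). Rolled against the middle divider, a tube is held by the end rim; rolled against the long side wall, it finds the gap
- green_a: blood tube with a green stopper, 78 mm long, glass 13 mm and stopper 16 mm in diameter, 12 g; origin at the centre of its round lower end, z runs along the tube to the stopper
- green_a_mid (a point): middle of the axis of tube green_a. In the tray, tubes roll across a bay from about 5 degrees of slope and slide lengthwise from about 17 to 25 (friction 0.29 to 0.43). Rolled against the middle divider, a tube is held by the end rim; rolled against the long side wall, it finds the gap
- green_b: blood tube with a green stopper, 78 mm long, glass 13 mm and stopper 16 mm in diameter, 12 g; origin at the centre of its round lower end, z runs along the tube to the stopper
- green_b_mid (a point): middle of the axis of tube green_b. In the tray, tubes roll across a bay from about 5 degrees of slope and slide lengthwise from about 17 to 25 (friction 0.29 to 0.43). Rolled against the middle divider, a tube is held by the end rim; rolled against the long side wall, it finds the gap
- yellow_a: blood tube with a yellow stopper, 78 mm long, glass 13 mm and stopper 16 mm in diameter, 12 g; origin at the centre of its round lower end, z runs along the tube to the stopper
- yellow_a_mid (a point): middle of the axis of tube yellow_a. In the tray, tubes roll across a bay from about 5 degrees of slope and slide lengthwise from about 17 to 25 (friction 0.29 to 0.43). Rolled against the middle divider, a tube is held by the end rim; rolled against the long side wall, it finds the gap
- yellow_b: blood tube with a yellow stopper, 78 mm long, glass 13 mm and stopper 16 mm in diameter, 12 g; origin at the centre of its round lower end, z runs along the tube to the stopper
- yellow_b_mid (a point): middle of the axis of tube yellow_b. In the tray, tubes roll across a bay from about 5 degrees of slope and slide lengthwise from about 17 to 25 (friction 0.29 to 0.43). Rolled against the middle divider, a tube is held by the end rim; rolled against the long side wall, it finds the gap

How it is judged:
By the outcome, as a careful person would: the job done as asked, in the order asked, and still so for the second after the job is handed in, with the robot touching nothing.
It also fails if it takes over 54 s, if anything falls off the work surface, if the arm or the gripper's body presses on something with over 40 N, if the wrist force passes 120 N, or if a joint passes its speed limit or range.

## Working session

There is one attempt and no reset: what is moved stays moved. The work goes in short steps, Python scripts to look and compute and a tool call to move; the robot and the scene stay as the last step left them, time stands still between calls to the robot, and variables do not carry over. Pictures are saved under pics/ and viewed, on a budget of 10 in all, crops included, one or two more only if the job needs it, and the job is handed in when it is done.

Besides the shell and the picture viewer there is one more tool, called after ">>>" as name(argument=value, ...) on one line, values as JSON. play_rows: Moves the arm, as the interface text tells. Its arguments: {"type":"object","properties":{"motion":{"type":"array"},"force":{"type":"number"}},"required":["motion"]}

```bash
mkdir -p pics
cat > h.py <<'E'
import numpy as np, cv2
from cell import arm
def cloud(p):
    K=p["K"];R=cv2.Rodrigues(np.array(p["rvec"],float))[0];t=np.array(p["tvec"],float).ravel()
    d=p["depth"];v,u=np.indices(d.shape)
    c=np.stack([(u-K[0,2])/K[0,0]*d,(v-K[1,2])/K[1,1]*d,d],-1)
    w=(c-t)@R
    w[d<=0]=np.nan
    return w
def proj(p,X):
    K=p["K"];R=cv2.Rodrigues(np.array(p["rvec"],float))[0];t=np.array(p["tvec"],float).ravel()
    c=np.atleast_2d(X)@R.T+t
    q=c@np.array(K).T
    return q[:,:2]/q[:,2:]
E
python3 - <<'E'
from h import *
s=arm.observe();print({k:np.round(v,3) for k,v in s.items()})
for n in("top","scene"):
    p=arm.get_image(n);cv2.imwrite(f"pics/{n}0.png",p["img"]);w=cloud(p)
    np.save(f"{n}0.npy",w)
    print(n,p["K"][0],cv2.Rodrigues(np.array(p["rvec"],float))[0].round(2).tolist(),np.round(p["tvec"],3).tolist())
    for q in("sorting_tray","handle","nest","steel_tray","red_a","purple_a","green_a","yellow_a","dropper","wash_bottle","kit_box"):
        for r in arm.look_for(p,q)[:2]:
            b=np.array(r["box"])*[640,480,640,480];x,y=int(b[0]+b[2]/2),int(b[1]+b[3]/2)
            print(q,round(r["score"],2),b.round(0),w[min(y,479),min(x,639)].round(3))
E
```

```text
{'clock': np.float64(0.0), 'joints': array([ 1.208,  0.435,  0.025,  1.574, -0.012,  1.134, -0.075]), 'dq': array([ 0.001, -0.001,  0.002,  0.   , -0.001, -0.   , -0.   ]), 'joint_efforts': array([-1.0000e-03, -6.6785e+01,  9.8400e-01, -3.1447e+01, -6.1000e-02,
        4.3000e-02,  0.0000e+00]), 'position': array([ 0.16 , -0.604,  0.226]), 'ee_rot': array([-2.490e+00,  1.914e+00,  2.000e-03]), 'force': array([ 0.003,  0.569, -0.892]), 'ft_torque': array([-0.025,  0.061,  0.003]), 'width': np.float64(0.994)}
top [506.32243103   0.         309.15552658] [[0.01, -1.0, -0.0], [-0.99, -0.01, -0.1], [0.1, 0.0, -0.99]] [0.112, 0.596, 1.153]
sorting_tray 0.61 [382. 223.  75. 103.] [ 0.506 -0.128  0.073]
handle 0.65 [378. 220.  78. 104.] [ 0.51  -0.119  0.094]
handle 0.57 [390. 276.   7.  34.] [ 0.463 -0.078  0.02 ]
nest 0.85 [376. 221.  78. 108.] [ 0.508 -0.13   0.008]
nest 0.7 [419. 276.  10.  42.] [ 0.456 -0.15   0.023]
steel_tray 0.72 [225. 201. 101. 141.] [0.509 0.199 0.001]
steel_tray 0.26 [381. 221.  77. 104.] [ 0.51  -0.123  0.097]
red_a 0.77 [423. 276.   8.  41.] [ 0.454 -0.156  0.01
[... 763 characters left out ...]
241, 0.926]
sorting_tray 0.85 [367. 219. 106.  64.] [ 0.503 -0.129  0.026]
handle 0.7 [407. 257.  23.  18.] [ 0.453 -0.077  0.021]
handle 0.61 [367. 222. 106.  62.] [ 0.505 -0.131  0.023]
nest 0.9 [362. 245. 116.  48.] [ 0.418 -0.047  0.036]
steel_tray 0.98 [231. 254. 147.  87.] [ 0.501  0.197 -0.   ]
steel_tray 0.31 [308. 216.  11.  23.] [0.758 0.01  0.028]
red_a 0.52 [438. 251.  23.  14.] [ 0.455 -0.178  0.018]
red_a 0.38 [430. 251.   4.  -0.] [ 0.51  -0.172  0.016]
yellow_a 0.17 [365. 220. 111.  65.] [ 0.503 -0.129  0.026]
dropper 0.46 [308. 213.  13.  25.] [0.753 0.01  0.035]
wash_bottle 0.93 [225. 182.  23.  81.] [0.716 0.248 0.105]
kit_box 0.72 [145. 294.  60.  59.] [0.443 0.498 0.061]
```

Run:
```python
import cv2,numpy as np
a=cv2.imread("pics/top0.png");c=a[195:345,200:480]
cv2.imwrite("pics/v1.png",cv2.resize(c,None,fx=2.8,fy=2.8,interpolation=cv2.INTER_CUBIC))
w=np.load("top0.npy")
# handle points
m=(w[...,2]>.075)&(w[...,2]<.12)&(abs(w[...,0]-.51)<.09)&(abs(w[...,1]+.13)<.12)
q=w[m];print("handle",len(q),q.min(0),q.max(0),np.median(q,0));
print(cv2.minAreaRect((q[:,:2]*1000).astype(np.float32)))
r=w[(abs(w[...,2]-.037)<.004)&(abs(w[...,0]-.51)<.16)&(abs(w[...,1]+.13)<.12)];print("rim",len(r),cv2.minAreaRect((r[:,:2]*1000).astype(np.float32)))
r=w[(abs(w[...,2]-.021)<.005)&(abs(w[...,0]-.51)<.16)&(abs(w[...,1]-.2)<.16)];print("steel",len(r),cv2.minAreaRect((r[:,:2]*1000).astype(np.float32)))
r=w[(abs(w[...,2]-.006)<.003)&(abs(w[...,0]-.51)<.16)&(abs(w[...,1]+.13)<.12)];print("nest",len(r),cv2.minAreaRect((r[:,:2]*1000).astype(np.float32)))
```

```text
handle 348 [ 0.49973567 -0.18975426  0.07513635] [ 0.52308455 -0.07610684  0.10019847] [ 0.51181113 -0.13244598  0.09354906]
((512.1242065429688, -133.01351928710938), (114.43821716308594, 14.56283187866211), 83.75223541259766)
rim 595 ((512.0534057617188, -134.0635986328125), (155.40341186523438, 222.6788787841797), 83.8823471069336)
steel 654 ((512.1937255859375, 205.50128173828125), (220.84396362304688, 304.572021484375), 84.31069946289062)
nest 3506 ((509.8477783203125, -129.99215698242188), (239.97779846191406, 319.52362060546875), 89.99967193603516)
```

View pics/v1.png

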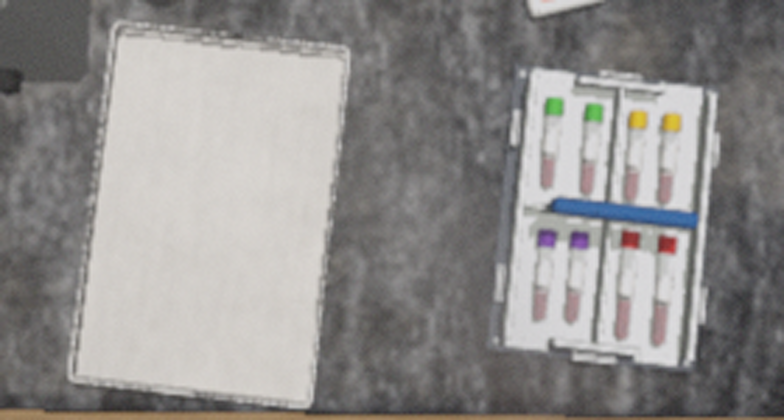

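View pics/scene0.png

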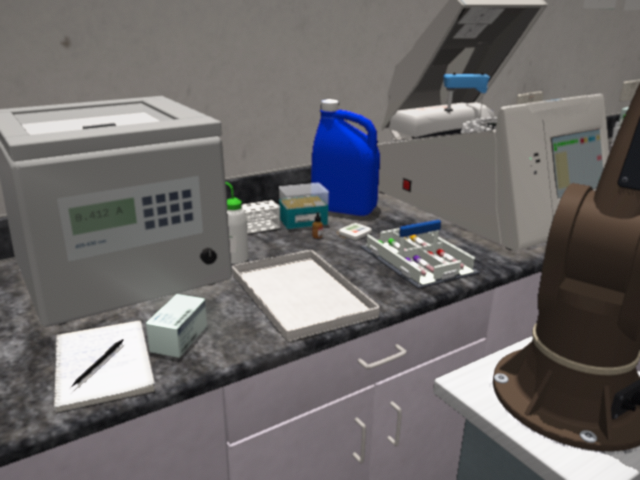

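The crop shows the tray at the right with its long axis near world x (yaw about -6°). The reds are in the near-right bay (crop px 630-665, 240-340), so their gap is the near-right corner. The steel tray is at left, with its long side along x. In the scene view the wash bottle is behind the steel tray (235, 230) and equipment stands at right. I'll check the obstacles along the path and work out the approach.

```bash
cat >> h.py <<'E'
from scipy.spatial.transform import Rotation as Ro
def toolR(yaw,pitch=0,roll=0):
    """world tool rot; tray yaw (deg); pitch>0: -x end down; roll>0: -y side down"""
    T=Ro.from_euler('ZYX',[yaw,-pitch,roll],degrees=True)
    return T*Ro.from_euler('x',180,degrees=True), T
def rel(P,R,s=None):
    s=s or arm.observe();R0=Ro.from_rotvec(s["ee_rot"])
    return (R0.inv().apply(np.array(P)-s["position"])*1000).round(1),(R0.inv()*R).as_rotvec().round(4)
E
python3 - <<'E'
from h import *
for n in("top","scene"):
    w=np.load(n+"0.npy").reshape(-1,3)
    m=(w[:,2]>.06)&(w[:,0]>.1)&(w[:,0]<.8)&(w[:,1]<-.22)&(w[:,1]>-.9)
    q=w[m]
    for x0 in np.arange(.1,.8,.1):
        k=q[(q[:,0]>=x0)&(q[:,0]<x0+.1)]
        if len(k):print(n,round(x0,1),len(k),"ymax",k[:,1].max().round(3),"z",k[:,2].min().round(2),k[:,2].max().round(2))
    b=w[(w[:,2]>.05)&(abs(w[:,1]-.24)<.08)&(w[:,0]>.6)&(w[:,0]<.8)];print(n,"wash",b.min(0),b.max(0))
R,_=toolR(-6.2)
print(rel([.512,-.1335,.16],R))
print(arm.observe()["position"],Ro.from_rotvec(arm.observe()["ee_rot"]).as_matrix().round(3).tolist())
print(rel([.38,-.2,.25],R))
E
```

```text
top 0.3 279 ymax -0.347 z 0.06 0.09
top 0.4 5985 ymax -0.342 z 0.06 0.35
top 0.5 6140 ymax -0.342 z 0.06 0.35
top 0.6 6172 ymax -0.342 z 0.06 0.27
top 0.7 5903 ymax -0.338 z 0.06 0.26
top wash [0.60602878 0.16000504 0.05010155] [0.79994171 0.31999307 0.82089148]
scene 0.3 105 ymax -0.344 z 0.06 0.08
scene 0.4 12049 ymax -0.336 z 0.06 0.35
scene 0.5 2816 ymax -0.336 z 0.06 0.35
scene 0.6 2121 ymax -0.335 z 0.06 0.26
scene 0.7 4144 ymax -0.333 z 0.06 0.57
scene wash [0.61965637 0.21230656 0.050129  ] [0.79159452 0.3199692  0.36050662]
(array([-364.5, -460.5,   66.7]), array([ 1.0000e-04, -0.0000e+00, -1.2029e+00]))
[ 0.16052125 -0.60406203  0.22674798] [[0.257, -0.966, -0.0], [-0.966, -0.257, -0.0], [0.0, 0.0, -1.0]]
(array([-334.2, -315.9,  -23.3]), array([ 1.0000e-04, -0.0000e+00, -1.2029e+00]))
```

>>> play_rows(motion=[[1,-34,-28,-10,0,0,-0.12],[1,-69,-55,-20,0,0,-0.24],[1,-103,-83,-33,0,0,-0.36],[1,-138,-111,-33,0,0,-0.48],[1,-172,-139,-33,0,0,-0.6],[1,-206,-166,-33,0,0,-0.72],[1,-241,-194,-33,0,0,-0.84],[1,-275,-222,-33,0,0,-0.96],[1,-310,-249,-33,0,0,-1.08],[1,-344,-277,-33,0,0,-1.2029]])

```text
clock: 2.2
position: [0.3402, -0.1988, 0.26]
ee_rot: [3.137, -0.162, 0.001]
force: [1.5, -0.4, 0.4]
width: 0.999
```

Run:
```python
from h import *
R,_=toolR(-6.2);s=arm.observe()
print(s["clock"],s["position"],s["joints"].round(2));print(rel([.512,-.1335,.15],R,s));print(rel([.512,-.1335,.063],R,s))
```

```text
2.2 [ 0.3402202  -0.19879394  0.26003966] [ 0.82  0.05 -0.44  2.01  0.03  1.09  0.27]
(array([164. , -82.8, 110.1]), array([ 0.0008, -0.0007,  0.0048]))
(array([164. , -82.8, 197.1]), array([ 0.0008, -0.0007,  0.0048]))
```

>>> play_rows(motion=[[1,40,-20,20,0,0,0.0048],[1,82,-41,50,0,0,0.0048],[1,124,-62,80,0,0,0.0048],[1,164,-82.8,110,0,0,0.0048],[1,164,-82.8,110,0,0,0.0048],[1,164,-82.8,110,0,0,0.0048]])

```text
clock: 2.8
position: [0.5126, -0.1319, 0.1485]
ee_rot: [-3.136, 0.166, 0.002]
force: [-0.5, -0.0, -0.3]
width: 0.998
```

Run:
```python
from h import *
R,_=toolR(-6.2);s=arm.observe()
print(s["position"],s["joints"].round(2));print(rel([.512,-.1335,.063],R,s))
p=arm.get_image("wrist");cv2.imwrite("pics/w1.png",p["img"])
# measure the bar: undistort depth cloud from fisheye
K=p["K"];d=p["depth"];v,u=np.indices(d.shape)
a=(u-K[0,2])/K[0,0];b=(v-K[1,2])/K[1,1];r=np.hypot(a,b)+1e-9
t=np.tan(np.minimum(r,1.4));c=np.stack([a/r*t*d,b/r*t*d,d],-1)
w=(c-np.ravel(p["tvec"]))@cv2.Rodrigues(np.array(p["rvec"],float))[0]
g=p["img"].astype(int);m=(g[...,0]>g[...,2]+50)&(d>0)&(abs(w[...,0]-.51)<.06)&(abs(w[...,1]+.13)<.1)&(abs(w[...,2]-.095)<.006)
q=w[m];print(len(q),np.median(q[:,2]),cv2.minAreaRect((q[:,:2]*1000).astype(np.float32)))
```

```text
[ 0.5125618  -0.13193828  0.14853626] [ 0.52  0.41 -0.49  1.87  0.24  0.92 -0.18]
(array([-0.3,  1.7, 85.5]), array([-0.0008,  0.0016,  0.0025]))
2630 0.09448574380864144 ((515.7821655273438, -124.77474975585938), (93.89681243896484, 14.373187065124512), 84.08028411865234)
```

View pics/w1.png

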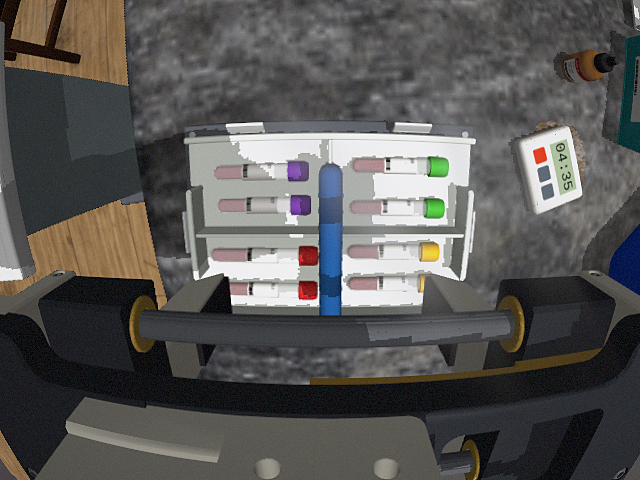

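The view shows the bar (px 320-342, 165-315) centred between the fingers, and the red bay at bottom left. The wrist and top cameras put the bar within 2.5 mm of each other. Going down to grasp.

>>> play_rows(motion=[[1,1,1.7,30,0,0,0],[1,1,1.7,60,0,0,0],[1,1,1.7,85.5,0,0,0.001],[1,1,1.7,85.5,0,0,0.001],[-1,1,1.7,85.5,0,0,0.001],[-1,1,1.7,85.5,0,0,0.001],[-1,1,1.7,85.5,0,0,0.001],[-1,1,1.7,85.5,0,0,0.001],[-1,1,1.7,85.5,0,0,0.001],[-1,1,1.7,85.5,0,0,0.001]], force=30)

```text
clock: 3.85
position: [0.5125, -0.1349, 0.0643]
ee_rot: [3.137, -0.17, -0.001]
force: [0.3, -1.0, -0.9]
width: 0.527
```

>>> play_rows(motion=[[-1,0,0,0,0,0,0],[-1,0,0,0,0,0,0],[-1,0,0,0,0,0,0],[-1,0,0,0,0,0,0],[-1,0,0,0,0,0,0],[-1,0,0,0,0,0,0],[-1,0,0,0,0,0,0]], force=60)

```text
clock: 4.55
position: [0.5127, -0.1349, 0.0643]
ee_rot: [3.137, -0.17, -0.001]
force: [1.7, -0.2, -1.1]
width: 0.149
```

>>> play_rows(motion=[[-1,0,0,-4,0,0,0],[-1,0,0,-10,0,0,0],[-1,0,0,-20,0,0,0],[-1,0,0,-32,0,0,0],[-1,0,0,-45,0,0,0],[-1,0,0,-60,0,0,0],[-1,0,0,-75,0,0,0],[-1,0,0,-80,0,0,0]])

```text
clock: 5.35
position: [0.5138, -0.1349, 0.1467]
ee_rot: [3.136, -0.169, 0.004]
force: [1.1, -0.4, -4.4]
width: 0.148
```

```bash
cat >> h.py <<'E'
def tcp(C,yaw,p,r):
    R,T=toolR(yaw,p,r)
    return np.array(C)+T.apply([.118,.076,.0593]),R
E
python3 - <<'E'
from h import *
s=arm.observe();print(s["clock"],s["position"],s["ee_rot"],s["force"],s["width"],s["joints"].round(2))
w=np.load("top0.npy").reshape(-1,3)
b=w[(w[:,2]>.03)&(w[:,2]<.25)&(w[:,1]>.1)&(w[:,1]<.4)&(w[:,0]>.55)&(w[:,0]<.8)]
for y in np.arange(.1,.4,.03):
    k=b[(b[:,1]>=y)&(b[:,1]<y+.03)]
    if len(k):print(round(y,2),np.percentile(k[:,0],1).round(3),k[:,2].max().round(3))
C=[.465,.145,.010]
for C,p,r in(([.465,.145,.06],0,0),([.465,.145,.05],0,10),([.465,.145,.01],16,10),([.465,.145,.01],34,10)):
    P,R=tcp(C,-6.2,p,r);print(p,r,P.round(3),*rel(P,R,s))
E
```

```text
5.35 [ 0.51375512 -0.134919    0.14668121] [ 3.13616592 -0.16948001  0.00416581] [ 1.13538256 -0.43011185 -4.39479694] 0.14791754637185164 [ 0.52  0.42 -0.49  1.87  0.24  0.91 -0.19]
0.19 0.718 0.134
0.22 0.711 0.191
0.25 0.713 0.192
0.28 0.623 0.25
0.31 0.618 0.25
0.34 0.601 0.25
0.37 0.604 0.25
0 0 [0.591 0.208 0.119] [  39.3 -349.    27.2] [ 0.0007 -0.0027  0.0002]
0 10 [0.589 0.196 0.122] [  39.3 -337.6   25. ] [ 0.1752 -0.0027  0.0005]
16 10 [0.565 0.199 0.111] [  15.  -337.6   35.1] [ 0.1741  0.2759 -0.0238]
34 10 [0.529 0.203 0.135] [ -20.9 -337.6   11. ] [ 0.17    0.5892 -0.0511]
```

Yaw -6° would bring the far corner close to the wash bottle and the analyser, so I'll turn the tray to yaw -40° for the tipping.

Run:
```python
from h import *
s=arm.observe()
C=np.array([.44,.17,.06])
for C,p,r in((C,0,0),):
    P,R=tcp(C,-40,p,r);d,a=rel(P,R,s);print(P.round(3),d,a)
    x=np.linspace(0,1,17)[1:];f=3*x**2-2*x**3
    for k in f:print([-1,*(d*k).round(0),*(a*k).round(3)])
```

```text
[0.579 0.152 0.119] [  34.1 -292.7   27.3] [-1.000e-04 -2.800e-03  5.902e-01]
[-1, np.float64(0.0), np.float64(-3.0), np.float64(0.0), np.float64(-0.0), np.float64(-0.0), np.float64(0.007)]
[-1, np.float64(1.0), np.float64(-13.0), np.float64(1.0), np.float64(-0.0), np.float64(-0.0), np.float64(0.025)]
[-1, np.float64(3.0), np.float64(-27.0), np.float64(3.0), np.float64(-0.0), np.float64(-0.0), np.float64(0.054)]
[-1, np.float64(5.0), np.float64(-46.0), np.float64(4.0), np.float64(-0.0), np.float64(-0.0), np.float64(0.092)]
[-1, np.float64(8.0), np.float64(-68.0), np.float64(6.0), np.float64(-0.0), np.float64(-0.001), np.float64(0.137)]
[-1, np.float64(11.0), np.float64(-93.0), np.float64(9.0), np.float64(-0.0), np.float64(-0.001), np.float64(0.187)]
[-1, np.float64(14.0), np.float64(-119.0), np.float64(11.0), np.float64(-0.0), np.float64(-0.001), np.float64(0.24)]
[-1, np.float64(17.0), np.float64(-146.0), np.float64(14.0), np.float64(-0.0), np.float64(-0.001), np.float64(0.295)]
[-1, np.float64(20.0), np.float64(-174.0), np.float64(16.0), np.float64(-0.0), np.float64(-0.002), np.float64(0.35)]
[-1, np.float64(23.0), np.float64(-200.0), np.float64(19.0), np.float64(-0.0), np.float64(-0.002), np.float64(0.403)]
[-1, np.float64(26.0), np.float64(-225.0), np.float64(21.0), np.float64(-0.0), np.float64(-0.002), np.float64(0.453)]
[-1, np.float64(29.0), np.float64(-247.0), np.float64(23.0), np.float64(-0.0), np.float64(-0.002), np.float64(0.498)]
[-1, np.float64(31.0), np.float64(-266.0), np.float64(25.0), np.float64(-0.0), np.float64(-0.003), np.float64(0.536)]
[-1, np.float64(33.0), np.float64(-280.0), np.float64(26.0), np.float64(-0.0), np.float64(-0.003), np.float64(0.565)]
[-1, np.float64(34.0), np.float64(-289.0), np.float64(27.0), np.float64(-0.0), np.float64(-0.003), np.float64(0.584)]
[-1, np.float64(34.0), np.float64(-293.0), np.float64(27.0), np.float64(-0.0), np.float64(-0.003), np.float64(0.59)]
```

>>> play_rows(motion=[[-1,0,-3,0,0,0,0.006],[-1,1,-12,0,0,0,0.025],[-1,3,-27,0,0,0,0.055],[-1,5,-46,0,0,0,0.09],[-1,8,-68,0,0,0,0.14],[-1,10,-90,0,0,0,0.18],[-1,13,-112,0,0,0,0.225],[-1,15,-130,0,0,0,0.265],[-1,17,-142,0,0,0,0.29],[-1,17,-147,0,0,0,0.3]])

```text
clock: 6.35
position: [0.5464, 0.0113, 0.1462]
ee_rot: [-3.077, 0.634, -0.003]
force: [-0.6, -0.1, -4.5]
width: 0.15
```

Run:
```python
from h import *
s=arm.observe();print(s["position"],s["joints"].round(2))
P,R=tcp([.44,.17,.06],-40,0,0);print(P,rel(P,R,s))
```

```text
[0.5463731  0.01133657 0.14621667] [ 0.21  0.43 -0.44  1.84  0.23  0.92 -0.74]
[0.5792451  0.15237044 0.1193    ] (array([ -25.7, -142.5,   27. ]), array([-0.0009, -0.0019,  0.2914]))
```

>>> play_rows(motion=[[-1,-1,-3,1,0,0,0.006],[-1,-2,-12,3,0,0,0.025],[-1,-5,-27,6,0,0,0.055],[-1,-8,-46,10,0,0,0.09],[-1,-12,-68,14,0,0,0.14],[-1,-16,-90,18,0,0,0.18],[-1,-20,-110,22,0,0,0.225],[-1,-23,-127,25,0,0,0.26],[-1,-25,-138,27,0,0,0.28],[-1,-26,-143,27,0,0,0.291]])

```text
clock: 7.35
position: [0.5788, 0.1536, 0.1186]
ee_rot: [-2.952, 1.073, -0.002]
force: [-1.0, 0.1, -4.8]
width: 0.144
```

Run:
```python
from h import *
s=arm.observe();print(s["position"],s["joints"].round(2),s["width"])
for z,p,r in((.05,0,5),(.045,0,10),(.035,4,10),(.025,8,10),(.015,12,10),(.010,15,10)):
    P,R=tcp([.44,.17,z],-40,p,r);d,a=rel(P,R,s);print(p,r,d.tolist(),a.tolist())
```

```text
[0.57880838 0.15360614 0.11860504] [-0.1   0.53 -0.36  1.74  0.23  0.91 -1.25] 0.14387681577887196
0 5 [1.1, 6.1, 2.9] [0.0867, -0.0009, 0.0007]
0 10 [1.1, 12.1, 2.0] [0.1739, -0.0009, 0.0007]
4 10 [-4.2, 12.1, 3.9] [0.1738, 0.0687, -0.0054]
8 10 [-10.0, 12.1, 6.3] [0.1736, 0.1384, -0.0115]
12 10 [-16.4, 12.1, 9.0] [0.1732, 0.208, -0.0176]
15 10 [-21.4, 12.1, 8.9] [0.1729, 0.2602, -0.0222]
```

>>> play_rows(motion=[[-1,0.5,3,2,0.04,0,0],[-1,1,6,3,0.087,0,0],[-1,1,9,2.5,0.13,0,0],[-1,1,12,2,0.174,0,0],[-1,1,12,2,0.174,0,0],[-1,1,12,2,0.174,0,0],[-1,-4,12,4,0.174,0.069,-0.005],[-1,-10,12,6,0.174,0.138,-0.0115],[-1,-16,12,9,0.173,0.208,-0.018],[-1,-21,12,9,0.173,0.26,-0.022]])

```text
clock: 8.35
position: [0.5547, 0.1594, 0.1096]
ee_rot: [-2.862, 1.002, -0.469]
force: [-0.7, -0.2, -4.2]
width: 0.147
```

```bash
cat >> h.py <<'E'
def trayang(s):
    T=Ro.from_rotvec(s["ee_rot"])*Ro.from_euler('x',180,degrees=True)
    y,p,r=T.as_euler('ZYX',degrees=True);C=np.array(s["position"])-T.apply([.118,.076,.0593])
    return np.round([y,-p,r],1),C.round(4)
E
python3 - <<'E'
from h import *
s=arm.observe();print(s["position"],s["joints"].round(2),s["width"],trayang(s))
p=arm.get_image("scene");v=cv2.resize(p["img"][190:350,220:480],None,fx=3,fy=3,interpolation=cv2.INTER_CUBIC);cv2.imwrite("pics/d1.png",v)
for z,p,r in((.010,18,10),(.010,22,10),(.01,26,10),(.01,30,10),(.01,34,10)):
    P,R=tcp([.44,.17,z],-40,p,r);d,a=rel(P,R,s);print(p,r,d.tolist(),a.tolist())
E
```

```text
[0.55470348 0.15937426 0.10962173] [-0.35  0.37 -0.17  2.08  0.53  0.49 -1.62] 0.14658855541939803 (array([-39.9,  15.1,  10. ]), array([0.4402, 0.171 , 0.0097]))
18 10 [-3.2, -0.0, -6.1] [-0.0006, 0.0499, -0.0073]
22 10 [-8.8, -1.4, -13.7] [-0.0007, 0.1186, -0.0195]
26 10 [-15.0, -2.7, -21.0] [-0.0007, 0.1874, -0.0316]
30 10 [-21.8, -3.9, -27.8] [-0.0008, 0.2561, -0.0438]
34 10 [-28.9, -5.0, -34.1] [-0.0008, 0.3249, -0.0559]
```

View pics/d1.png

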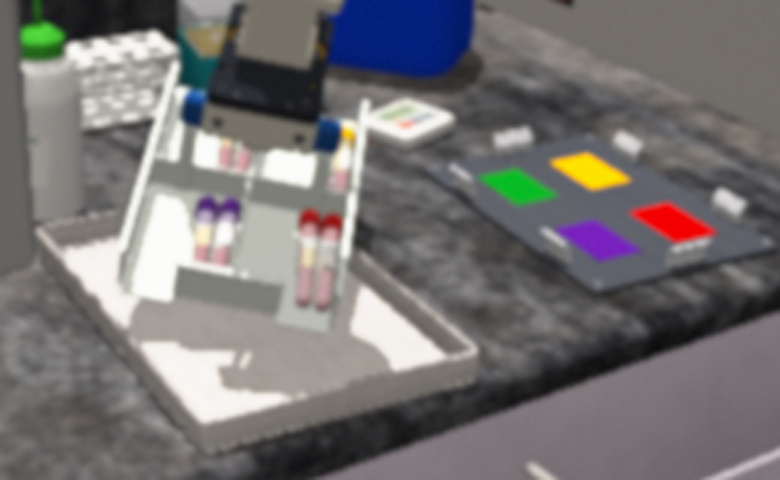

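The picture is as intended: the reds lie against the long wall at the gap (px 305-330, 210-305). The purples are held behind the end rim, and the greens and yellows are behind the divider. I'll increase the pitch slowly.

>>> play_rows(motion=[[-1,-3,0,-6,0,0.05,-0.007],[-1,-5,-1,-10,0,0.084,-0.013],[-1,-9,-1.4,-14,0,0.118,-0.0195],[-1,-12,-2,-17,0,0.153,-0.025],[-1,-15,-2.7,-21,0,0.187,-0.032],[-1,-15,-2.7,-21,0,0.187,-0.032],[-1,-15,-2.7,-21,0,0.187,-0.032],[-1,-15,-2.7,-21,0,0.187,-0.032]])

```text
clock: 9.2
position: [0.5374, 0.1738, 0.1259]
ee_rot: [-2.881, 0.977, -0.751]
force: [0.7, -0.4, -4.2]
width: 0.145
```

Run:
```python
from h import *
s=arm.observe();print(s["position"],s["joints"].round(2),s["width"],s["force"],trayang(s))
p=arm.get_image("scene");v=cv2.resize(p["img"][190:350,220:480],None,fx=3,fy=3,interpolation=cv2.INTER_CUBIC);cv2.imwrite("pics/d2.png",v)
for z,p,r in((.010,28,10),(.01,30,10),(.01,32,10),(.01,34,10)):
    P,R=tcp([.44,.17,z],-40,p,r);d,a=rel(P,R,s);print(p,r,d.tolist(),a.tolist())
```

```text
[0.53740499 0.17382141 0.12590322] [-0.69  0.33  0.02  2.18  0.88  0.51 -2.08] 0.14495529953952913 [ 0.68520916 -0.37161887 -4.20041689] (array([-39.8,  26. ,  10. ]), array([0.4388, 0.172 , 0.0098]))
28 10 [-0.2, 0.4, -3.3] [-0.0022, 0.0349, -0.0027]
30 10 [-3.0, -0.3, -7.2] [-0.0023, 0.0693, -0.0088]
32 10 [-5.8, -1.0, -11.0] [-0.0023, 0.1036, -0.0149]
34 10 [-8.8, -1.7, -14.7] [-0.0024, 0.138, -0.021]
```

View pics/d2.png

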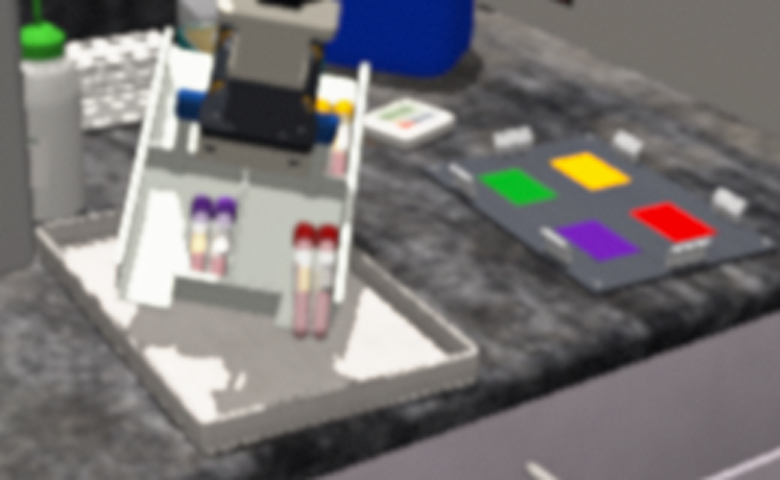

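The reds have started to slide, with their tips now past the lip (px 300-320, 330). Continuing the pitch.

>>> play_rows(motion=[[-1,-1.5,0,-5,-0.002,0.05,-0.005],[-1,-3,-0.3,-7,-0.002,0.069,-0.009],[-1,-4.5,-0.6,-9,-0.002,0.086,-0.012],[-1,-6,-1,-11,-0.002,0.1036,-0.015],[-1,-6,-1,-11,-0.002,0.1036,-0.015],[-1,-6,-1,-11,-0.002,0.1036,-0.015],[-1,-6,-1,-11,-0.002,0.1036,-0.015]])

```text
clock: 9.95
position: [0.5293, 0.1789, 0.1332]
ee_rot: [2.825, -0.951, 0.892]
force: [0.0, -0.1, -4.1]
width: 0.15
```

Run:
```python
from h import *
s=arm.observe();print(s["position"],s["joints"].round(2),s["width"],s["force"],trayang(s))
p=arm.get_image("scene");v=cv2.resize(p["img"][190:350,220:480],None,fx=3,fy=3,interpolation=cv2.INTER_CUBIC);cv2.imwrite("pics/d3.png",v)
T=toolR(-40,32,10)[1]
for C,p,r in(([.44,.17,.01],34,10),([.44,.17,.01],36,10),(np.array([.44,.17,.01])+T.apply([.03,0,0]),32,10)):
    P,R=tcp(C,-40,p,r);d,a=rel(P,R,s);print(p,r,d.tolist(),a.tolist())
```

```text
[0.52931649 0.17889929 0.1332345 ] [-0.83  0.34  0.07  2.22  1.05  0.58 -2.31] 0.14984760615943474 [ 0.03167088 -0.14091579 -4.06371429] (array([-40.1,  32. ,  10. ]), array([0.4402, 0.1696, 0.01  ]))
34 10 [-3.0, -1.1, -4.3] [0.0003, 0.0345, -0.0075]
36 10 [-5.8, -1.8, -8.2] [0.0004, 0.0688, -0.0135]
32 10 [29.5, -0.4, -0.3] [0.0003, 0.0001, -0.0014]
```

View pics/d3.png

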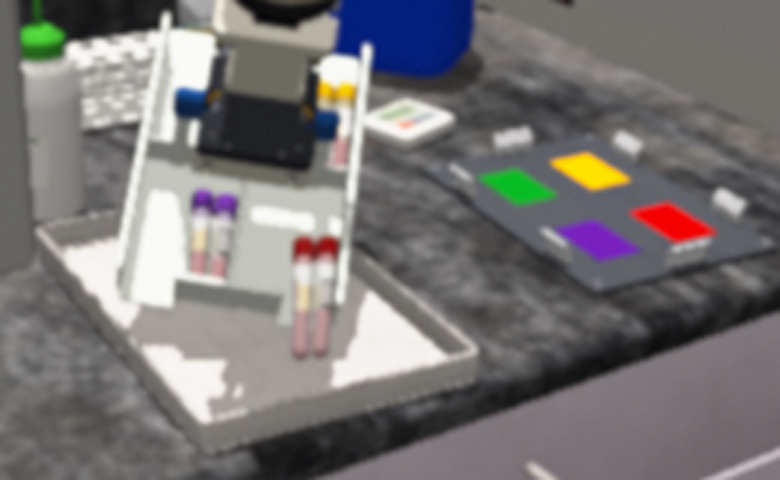

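The tips rest on the steel floor and the stoppers are still in the gap (px 300-330, 245). I'll draw the tray back horizontally and low from under them.

Run:
```python
from h import *
s=arm.observe()
for k,dz in((.01,0),(.05,.003)):
    P,R=tcp(np.array([.44,.17,.01+dz])+k*np.array([.766,-.643,0]),-40,32,10);d,a=rel(P,R,s);print(d.tolist(),a.tolist())
```

```text
[8.0, 0.5, 5.0] [0.0002, 0.0, -0.0014]
[43.5, 3.7, 23.4] [0.0002, 0.0, -0.0014]
```

>>> play_rows(motion=[[-1,4,0.2,2.5,0,0,0],[-1,8,0.5,5,0,0,0],[-1,15,1,8.5,0,0,0],[-1,22,2,12.5,0,0,0],[-1,29,2.5,16,0,0,0],[-1,36,3,19.5,0,0,0],[-1,43,3.7,23,0,0,0],[-1,43.5,3.7,23.4,0,0,0],[-1,43.5,3.7,23.4,0,0,0]])

```text
clock: 10.9
position: [0.5675, 0.1472, 0.1361]
ee_rot: [2.825, -0.952, 0.892]
force: [-0.0, -0.1, -4.7]
width: 0.152
```

Run:
```python
from h import *
s=arm.observe();print(s["position"],s["joints"].round(2),s["width"],s["force"],trayang(s))
p=arm.get_image("scene");v=cv2.resize(p["img"][190:350,220:480],None,fx=3,fy=3,interpolation=cv2.INTER_CUBIC);cv2.imwrite("pics/d4.png",v)
```

```text
[0.56749432 0.14715469 0.13613232] [-0.74  0.35  0.1   2.19  1.06  0.53 -2.21] 0.1518087281996842 [-0.02400579 -0.14957197 -4.65991675] (array([-40.1,  32. ,  10. ]), array([0.4784, 0.1379, 0.0129]))
```

View pics/d4.png

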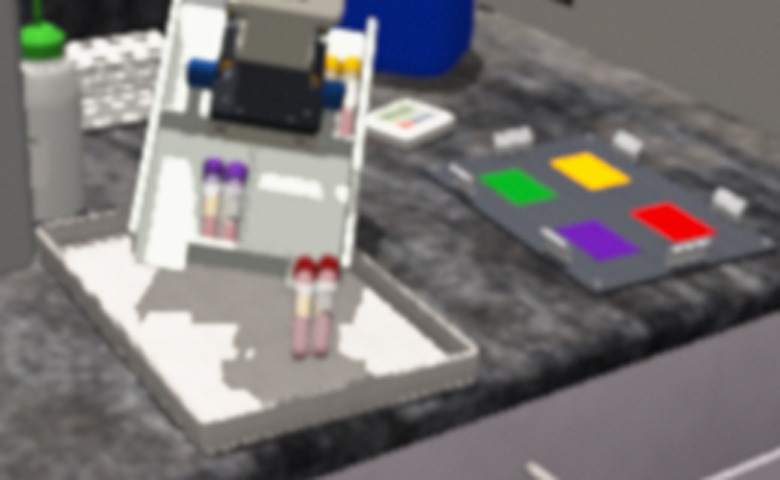

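The stoppers are right at the lip (px 300-330, 265). Drawing back a little further.

>>> play_rows(motion=[[-1,4,0.4,2,0,0,0],[-1,8,0.8,4,0,0,0],[-1,12,1.2,6,0,0,0],[-1,16,1.5,8,0,0,0],[-1,16,1.5,8,0,0,0],[-1,16,1.5,8,0,0,0],[-1,16,1.5,8,0,0,0]])

```text
clock: 11.65
position: [0.5808, 0.1361, 0.1376]
ee_rot: [2.825, -0.951, 0.891]
force: [0.6, -0.3, -3.3]
width: 0.149
```

Run:
```python
from h import *
s=arm.observe();print(s["position"],s["joints"].round(2),s["width"],s["force"],trayang(s))
p=arm.get_image("scene");w=cloud(p)
v=cv2.resize(p["img"][220:340,270:400],None,fx=5,fy=5,interpolation=cv2.INTER_CUBIC);cv2.imwrite("pics/d5.png",v)
g=p["img"].astype(int);m=(g[...,2]>90)&(g[...,1]<60)&(g[...,0]<60);m[:,:270]=0;m[:,350:]=0
q=w[m];q=q[q[:,2]<.08];print("red caps",len(q),q.min(0),q.max(0),np.median(q,0))
```

```text
[0.58079425 0.13607234 0.13758954] [-0.7   0.35  0.11  2.18  1.05  0.51 -2.17] 0.14902694060214447 [ 0.64675227 -0.25997153 -3.25728246] (array([-40.1,  32. ,  10. ]), array([0.4917, 0.1268, 0.0143]))
red caps 19 [0.47639489 0.13231403 0.01352544] [0.49774523 0.16192543 0.01794906] [0.48439787 0.14279773 0.0166433 ]
```

View pics/d5.png

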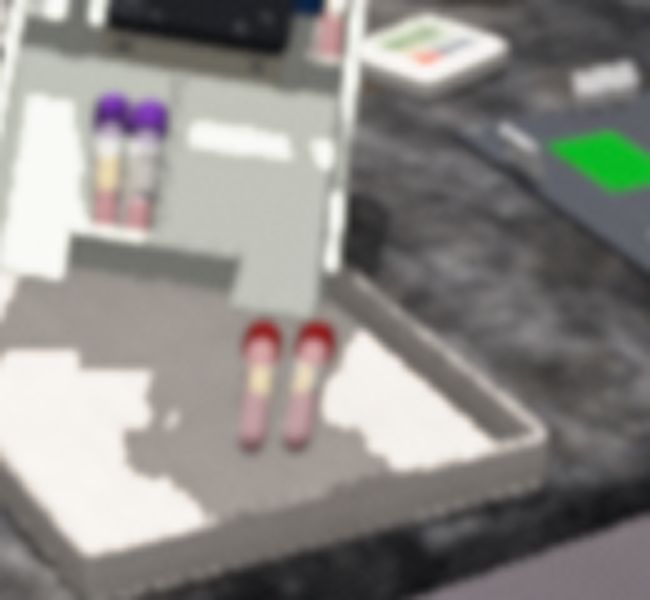

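Both reds lie on the steel floor (caps at px 260 and 315, 335; cap tops at z ≈ 0.017 m) and the tray is clear of them. I'll move up and away, then level.

Run:
```python
from h import *
s=arm.observe();P0=np.array(s["position"])
for dP,p,r in(([.026,-.022,.021],32,10),([.03,-.03,.05],28,10),([.02,-.05,.06],20,10),([.01,-.07,.06],10,10),([.0,-.09,.06],0,8),([-.01,-.10,.06],0,0)):
    R,_=toolR(-40,p,r);d,a=rel(P0+dP,R,s);print(d.tolist(),a.tolist())
```

```text
[40.0, 0.1, 0.2] [0.0001, 0.0004, -0.0011]
[62.3, 0.1, -20.4] [0.0, -0.0683, 0.011]
[72.1, 20.5, -29.8] [-0.0, -0.2058, 0.0353]
[76.5, 42.4, -30.9] [-0.0001, -0.3777, 0.0656]
[80.9, 64.3, -31.9] [-0.0342, -0.5512, 0.0863]
[79.9, 78.1, -35.0] [-0.1702, -0.5566, 0.0477]
```

>>> play_rows(motion=[[-1,15,0,0,0,0,0],[-1,35,0,0,0,0,0],[-1,52,0,-10,0,-0.03,0.005],[-1,62,0,-20,0,-0.068,0.011],[-1,68,10,-26,0,-0.137,0.023],[-1,72,20,-30,0,-0.206,0.035],[-1,74,31,-30,0,-0.29,0.05],[-1,76.5,42,-31,0,-0.378,0.066],[-1,79,53,-31,-0.017,-0.465,0.076],[-1,81,64,-32,-0.034,-0.551,0.086]])

```text
clock: 12.7
position: [0.5805, 0.0456, 0.1982]
ee_rot: [-2.827, 1.029, -0.067]
force: [0.3, -0.8, -4.6]
width: 0.15
```

Run:
```python
from h import *
s=arm.observe();P0=np.array(s["position"]);print(P0,s["joints"].round(2),s["width"],trayang(s))
h=np.array([.5127,-.1349,.150]);m=(P0+h)/2
for P,y,r in((m,-23,0),(h,-6.2,0)):
    R,_=toolR(y,0,r);d,a=rel(P,R,s);print(d.tolist(),a.tolist())
```

```text
[0.5804957  0.04555198 0.19818591] [ 0.05  0.35 -0.21  1.79 -0.03  0.9  -0.82] 0.14966272798425376 (array([-40. ,  -0.2,   8. ]), array([0.4468, 0.0702, 0.1293]))
[32.1, 93.4, 11.1] [-0.1391, -0.0173, -0.296]
[64.1, 186.7, 22.2] [-0.1366, -0.0379, -0.5888]
```

>>> play_rows(motion=[[-1,3,6,0,-0.04,-0.004,-0.03],[-1,8,20,2,-0.08,-0.008,-0.08],[-1,15,40,4,-0.12,-0.012,-0.14],[-1,23,65,7,-0.139,-0.015,-0.21],[-1,32,93,11,-0.139,-0.0173,-0.296],[-1,41,120,14,-0.139,-0.024,-0.38],[-1,50,145,17,-0.138,-0.03,-0.46],[-1,57,166,20,-0.137,-0.034,-0.525],[-1,62,181,22,-0.137,-0.037,-0.57],[-1,64,187,22,-0.137,-0.038,-0.589]])

```text
clock: 13.7
position: [0.5111, -0.137, 0.1496]
ee_rot: [3.136, -0.171, -0.003]
force: [0.1, 1.0, -4.3]
width: 0.147
```

Run:
```python
from h import *
s=arm.observe();P0=np.array(s["position"]);print(P0,s["joints"].round(2),s["width"],trayang(s))
for n in("top",):
    p=arm.get_image(n);w=cloud(p)
    q=w[(abs(w[...,0]-.51)<.15)&(abs(w[...,1]+.13)<.14)&(w[...,2]>.08)&(w[...,2]<.135)]
    r=q[(abs(q[:,2]-(P0[2]-.0593+.032))<.005)];print(len(r),cv2.minAreaRect((r[:,:2]*1000).astype(np.float32)))
    print("rim z quadrant",[np.median(r[(r[:,0]>.512)==a][:,2]).round(4) for a in(0,1)],[np.median(r[(r[:,1]>-.135)==a][:,2]).round(4) for a in(0,1)])
R,_=toolR(-6.2)
for z in(.10,.085,.0643):
    d,a=rel([.5127,-.1349,z],R,s);print(z,d.tolist(),a.tolist())
cv2.imwrite("pics/r1.png",cv2.resize(p["img"][195:345,200:480],None,fx=2.8,fy=2.8,interpolation=cv2.INTER_CUBIC))
```

```text
[ 0.51108043 -0.13704206  0.1495523 ] [ 0.35  0.38 -0.25  1.88  0.12  0.89 -0.07] 0.1474518211479015 (array([-6.2, -0.1, -0.1]), array([ 0.3854, -0.1998,  0.0906]))
383 ((508.7101135253906, -135.60125732421875), (155.30162048339844, 222.9160614013672), 84.09780883789062)
rim z quadrant [np.float64(0.1219), np.float64(0.1217)] [np.float64(0.1216), np.float64(0.1218)]
0.1 [1.5, -2.4, 49.5] [0.0015, 0.002, -0.0007]
0.085 [1.5, -2.4, 64.5] [0.0015, 0.002, -0.0007]
0.0643 [1.5, -2.4, 85.2] [0.0015, 0.002, -0.0007]
```

View pics/r1.png

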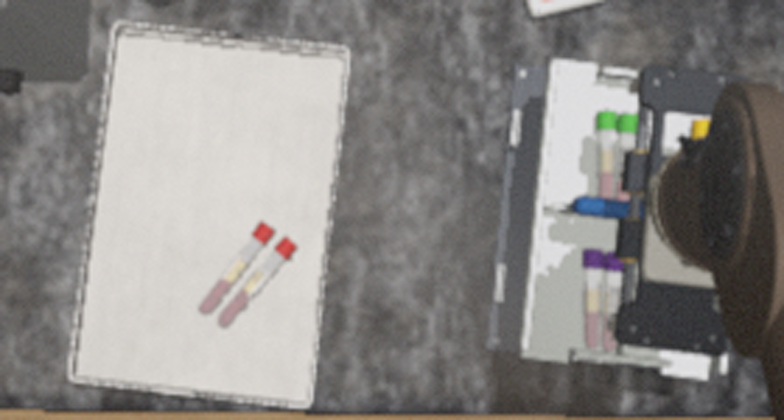

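The picture shows both reds in the steel tray (px 235, 270 and 258, 285). The tray is level over the nest with the other tubes visible still in their bays. Lowering.

>>> play_rows(motion=[[-1,1.5,-2.4,8,0.0015,0.002,-0.001],[-1,1.5,-2.4,22,0.0015,0.002,-0.001],[-1,1.5,-2.4,38,0.0015,0.002,-0.001],[-1,1.5,-2.4,48,0.0015,0.002,-0.001],[-1,1.5,-2.4,52,0.0015,0.002,-0.001],[-1,1.5,-2.4,52,0.0015,0.002,-0.001]])

```text
clock: 14.35
position: [0.5129, -0.1342, 0.0973]
ee_rot: [-3.137, 0.168, 0.001]
force: [0.7, -0.2, -3.5]
width: 0.148
```

Run:
```python
from h import *
s=arm.observe();print(s["position"],s["force"],trayang(s)[0])
R,_=toolR(-6.2)
for z in(.080,.0643):
    d,a=rel([.5127,-.1349,z],R,s);print(z,d.tolist(),a.tolist())
```

```text
[ 0.51292284 -0.1342452   0.09728661] [ 0.74801758 -0.1791978  -3.52610197] [-6.1 -0.   0. ]
0.08 [-0.1, 0.7, 17.3] [-0.0004, 0.0004, 0.0011]
0.0643 [-0.1, 0.7, 33.0] [-0.0004, 0.0004, 0.0011]
```

>>> play_rows(motion=[[-1,0,0.7,6,0,0,0.001],[-1,0,0.7,12,0,0,0.001],[-1,0,0.7,17,0,0,0.001],[-1,0,0.7,21,0,0,0.001],[-1,0,0.7,24,0,0,0.001],[-1,0,0.7,27,0,0,0.001],[-1,0,0.7,29,0,0,0.001],[-1,0,0.7,29,0,0,0.001]])

```text
clock: 15.15
position: [0.5127, -0.1349, 0.0681]
ee_rot: [-3.137, 0.17, 0.001]
force: [-0.1, 0.0, -4.3]
width: 0.145
```

Free so far, and 4 mm are left.

>>> play_rows(motion=[[-1,0,0,1.5,0,0,0],[-1,0,0,3,0,0,0],[-1,0,0,4,0,0,0],[-1,0,0,4.5,0,0,0],[-1,0,0,4.5,0,0,0]])

```text
clock: 15.65
position: [0.5127, -0.1349, 0.0643]
ee_rot: [-3.137, 0.17, 0.001]
force: [-3.7, 0.3, 5.8]
width: 0.148
```

Seated: the force rose from -4 to +6 N at the original height. Releasing and backing off straight up.

>>> play_rows(motion=[[1,0,0,0,0,0,0],[1,0,0,0,0,0,0],[1,0,0,0,0,0,0],[1,0,0,0,0,0,0],[1,0,0,0,0,0,0],[1,0,0,-10,0,0,0],[1,0,0,-40,0,0,0],[1,0,0,-80,0,0,0],[1,0,0,-120,0,0,0],[1,0,0,-150,0,0,0]], force=30)

```text
clock: 16.65
position: [0.5133, -0.1349, 0.2176]
ee_rot: [3.137, -0.17, 0.003]
force: [0.1, -0.6, -0.5]
width: 0.967
```

>>> play_rows(motion=[[1,-40,0,0,0,0,0],[1,-80,0,0,0,0,0],[1,-120,0,0,0,0,0],[1,-150,0,0,0,0,0],[1,-150,0,0,0,0,0],[1,-150,0,0,0,0,0]])

```text
clock: 17.25
position: [0.3644, -0.1188, 0.2182]
ee_rot: [3.136, -0.17, 0.006]
force: [-0.8, -1.0, -0.2]
width: 0.999
```

Run:
```python
from h import *
s=arm.observe();print(s["clock"],s["position"],s["force"],s["width"])
p=arm.get_image("top");w=cloud(p);w0=np.load("top0.npy")
for a in(w0,w):
    r=a[(abs(a[...,2]-.037)<.004)&(abs(a[...,0]-.51)<.16)&(abs(a[...,1]+.13)<.12)];print("rim",len(r),cv2.minAreaRect((r[:,:2]*1000).astype(np.float32)),[np.median(r[k][:,2]).round(4) for k in(r[:,0]>.56,r[:,0]<.46,r[:,1]>-.09,r[:,1]<-.18)])
    q=a[(a[...,2]>.086)&(a[...,2]<.105)&(abs(a[...,0]-.51)<.05)&(abs(a[...,1]+.13)<.09)];print("bar",len(q),np.median(q,0),cv2.minAreaRect((q[:,:2]*1000).astype(np.float32)))
cv2.imwrite("pics/e1.png",cv2.resize(p["img"][140:345,110:480],None,fx=2.1,fy=2.1,interpolation=cv2.INTER_CUBIC))
```

```text
17.25 [ 0.36444031 -0.11883804  0.2182206 ] [-0.75982428 -0.95595744 -0.22608683] 0.9990133554090683
rim 595 ((512.0534057617188, -134.0635986328125), (155.40341186523438, 222.6788787841797), 83.8823471069336) [np.float64(0.0366), np.float64(0.0367), np.float64(0.0366), np.float64(0.0369)]
bar 331 [ 0.51189836 -0.13268948  0.09370286] ((512.1524658203125, -133.0096435546875), (114.42570495605469, 14.140081405639648), 84.09413146972656)
rim 521 ((510.4568786621094, -133.9600067138672), (155.6631622314453, 223.02064514160156), 83.76432037353516) [np.float64(0.0366), np.float64(0.0367), np.float64(0.0372), np.float64(0.0364)]
bar 334 [ 0.510002   -0.13276379  0.09373615] ((510.5404052734375, -133.35592651367188), (114.84253692626953, 14.667291641235352), 84.19580078125)
```

View pics/e1.png

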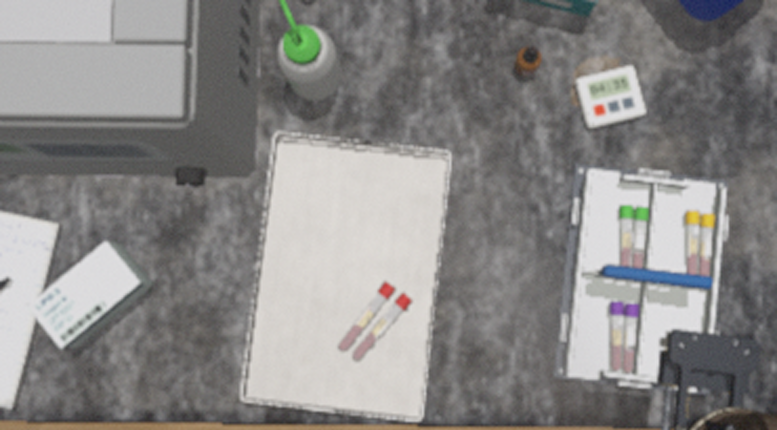

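The tray is home: the bar and rim heights are unchanged and it sits 1.6 mm along x from its first position, within the play. Six tubes are in their bays, both reds are in the steel tray, and the bottles and carton stand. Handing in.

```bash
python3 -c "
from cell import arm;print(arm.sign_off())"
```

```text
the job is handed in; nothing more can be done
None
```

The job is done and handed in at about 17 s of the 54 s allowed; the hand-in itself reports no verdict. I tipped the sorting tray over the red bay's corner with its lip about 10 mm above the worktop, inside the steel tray. Both red tubes slid out. I set the tray back in its nest and let go.

**How the pour went:** the reds stopped with their tips on the steel floor and their stoppers still in the gap. I drew the tray back low and horizontally from under them instead of tipping further.

**Last checks:**
- **Red tubes:** both lie flat in the steel tray, with their cap tops about 17 mm above the worktop.
- **Other tubes:** the purple, green and yellow pairs are in their bays.
- **Sorting tray:** the handle height matches the start, and the rim is within about 0.5 mm of it. It sits about 1.6 mm along x from where it started, within the 3 mm play.
- **Bystanders:** the bottles and carton show no change in the last picture. I checked them by eye only.
- **Gripper:** open and clear of everything.

**Small disagreements:** the wrist and top cameras placed the handle about 2.5 mm apart. The last rim heights differ by 0.8 mm from side to side, against 0.3 mm at the start. I put both down to measurement noise.

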